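Put the glaze sample vial away in its case

TASK

Take the capped sample vial out of the slanted drying stand and put it away upright in the storage case. Only one of the three wells is free to its full depth - the other two hide a packing plug at the bottom - so find by feel the well in which the vial sinks fully home, lower it there without dropping it, and then shut the lid completely. Leave the cup, the stack of tiles and the jar where they stand.

Things in the scene. Friction and masses are not known exactly. Their poses are not given: they have to be found in the camera images.
- vial: capped cylindrical vial, 18 mm diameter, 100 mm long, about 45 g: clear glass body with reddish-brown chips, white cap of the same diameter on the top 22 mm. Origin at the centre of its bottom, z along its axis towards the cap. It starts in the middle hole of the stand, leaning 25 degrees with the stand, 45 mm deep, 55 mm sticking out; hole 21 mm wide
- vial_top (a point): centre of the cap's top face, 100 mm from the vial's origin along its axis
- stand: fixed wooden drying stand on a dark base board, 130 x 170 mm, about 75 mm tall: a block 70 x 150 x 50 mm with three holes in a row along y (45 mm apart), tilted 25 degrees so that the hole axes lean towards -x of the stand as they rise. Origin at the centre of its underside, z up
- stand_hole (a point): centre of the mouth of the stand's middle hole, on the block's slanted top face; its axes are those of the stand (z up)
- case: fixed wooden storage case, an open-topped box 130 mm (x) by 220 mm (y), 113 mm high, walls 5 mm. A grey well block fills it up to 65 mm above the table, the walls rising 48 mm above the block. Three wells in a row along y, 45 mm apart. Origin at the centre of its underside, z up; the lid hinge runs along the top of the +x wall, the lid opens towards +x of the case
- well0 (a point): centre of the mouth of one of the three wells of the case, at the top face of the grey well block; well diameter 21 mm with a 3 mm chamfer; full depth 58 mm (34 mm over a plug); z up. Fully home, the vial stands about 42 mm above the block; on a packing plug about 66 mm, and the lid cannot shut. Which well is free changes every time and is in no reading
- well1 (a point): centre of the mouth of one of the three wells of the case, at the top face of the grey well block; well diameter 21 mm with a 3 mm chamfer; full depth 58 mm (34 mm over a plug); z up. Fully home, the vial stands about 42 mm above the block; on a packing plug about 66 mm, and the lid cannot shut. Which well is free changes every time and is in no reading
- well2 (a point): centre of the mouth of one of the three wells of the case, at the top face of the grey well block; well diameter 21 mm with a 3 mm chamfer; full depth 58 mm (34 mm over a plug); z up. Fully home, the vial stands about 42 mm above the block; on a packing plug about 66 mm, and the lid cannot shut. Which well is free changes every time and is in no reading
- lid (a joint): angle of the case's clear plastic lid (130 x 220 mm, 6 mm thick, 0.2 kg) in rad: 0 = shut flat on the rim, grows as it opens upward and back; starts open at 1.6 to 1.85. The hinge is stiff: the lid stays wherever it is left and must be pushed all the way down
- lid_hinge (a point): middle of the lid's hinge line (the line runs along y of the case), at the top of the case's +x wall
- lid_handle (a point): tip of the steel knob (about 25 mm wide) on the lid's outer face, 100 mm from the hinge line at mid-width, standing 35 mm out from the face
- cup: bystander: white plastic mixing cup, 90 mm wide, 125 mm tall, origin at the centre of its underside
- tiles: bystander: stack of four test tiles, 50 x 75 x 48 mm, origin at the centre of its underside
- jar: bystander: white jar, 70 mm wide, 90 mm tall, origin at the centre of its underside
Mind the look-alikes: they are no part of the job. What is shaped like the stand but green or pink is not meant.

How it is judged:
By the outcome, as a careful person would: the job done as asked, in the order asked, and still so for the second after the job is handed in, with the robot touching nothing.
It also fails if it takes over 72 s, if anything falls off the work surface, if the arm or the gripper's body presses on something with over 40 N, if the wrist force passes 120 N, or if a joint passes its speed limit or range.

ROBOT

A 7-joint arm with a two-finger parallel gripper is mounted at the origin on the work surface. World frame = base frame: x ahead of the robot, y to its left, z up, the work surface at z = 0. Lengths are in m, angles in rad, forces in N, time in s.
With the tool pointing down it reaches from about 0.35 to 0.9 m from the base axis. Payload 8.1 kg.
Tool frame: the origin (TCP) lies on the centre line of the jaws, within the pads' length; the fingertips stand manip.nose_length ahead of it and the grasp point (between the pads) lies 6 mm ahead of it (manip.nose_length is the distance from the TCP to the fingertips, in m); z points along the fingers, y is the line along which they close (so a half turn about z gives the same grasp; the last joint's range is limited). The gripper opens to 92 mm and grips with 3 to 60 N. Pads are 19 mm wide; open, the fingers measure 130 mm over their backs; the gripper's body (75 mm by 190 mm) begins 47 mm behind the grasp point.
Start: joints at [1.242, 0.434, 0.025, 1.573, -0.012, 1.134, -0.075], TCP at [0.14, -0.609, 0.252] pointing down, gripper open.
Joint ranges: [-2.62, 2.62], [-0.44, 2.09], [-1.27, 1.32], [0.08, 2.57], [-1.32, 4.46], [0.12, 2], [-2.74, 2.74]. Speed limits (rad/s): [2.22, 2.22, 3.01, 3.01, 3.14, 3.14, 3.14].

INTERFACE

Orientations are given as a rotation vector (axis times angle).
In Python, from cell import status, viewer, ticket, manip gives the robot as it stands.
- The arm moves only by the shell command python3 -m inch 'ROWS' [OPENING] [FORCE]. ROWS is a JSON object of lists of equal length, an entry for each row: "travel": the shift along the tool's x, y, z in cm, a list of three; "delta_rot": the turn, a rotation vector about the tool's x, y, z in rad, a list of three. In form: {"travel": [[x, y, z], ...], "delta_rot": [[ax, ay, az], ...]}. A call has 1 to 5 rows; each row is the pose to reach, as a shift and turn from the pose commanded when the call began, along the tool's axes at that moment; what a row does not reach only later rows make up. A row lasts 1/12 s, in which the tool goes at most 41.7 mm and 7.16 degrees, less where a joint would pass 70% of its speed; a pose out of reach is approached as far as the arm can. A call with a gripper value outside its range is refused whole. OPENING is the finger opening in cm, from 0 to 9.18, set as the call begins (- or left out, the last holds). The fingers move at their own pace and stop on an object; FORCE is the grip in N (left out, the last holds). Time passes only in rows, so rows that repeat a pose let the fingers close. It gives the time, the measured TCP pose, the force, the opening and the grip force at its end, in the units of the state.
- status.state(): the state, without advancing time (a new reading comes with each control period).
- viewer.camera(name): name is "side" or "top"; returns a dict with "pixels" (400x640x3 uint8, red, green, blue), "camera_matrix" (3x3 intrinsics, pixels), "R" (3x3) and "t" (3): a world point X has camera coordinates R X + t. Camera axes: x right, y down, z forward; pixel columns grow to the right and rows downward; lengths in m; the calibration is good to about 2 mm. A picture is of the moment at which its call begins. There is no depth.
- ticket.close_job(): hands the job in; it is judged then, once.
The state is a dict: "time_s": time; "q": joint angles; "joint_velocities": joint speeds; "joint_torque": joint torques, N m; "position": TCP position; "tcp_rot": TCP orientation; "ft_force": force on the tool from outside, world axes, zero at the start; "moment": the same for the moment, N m; "opening": finger opening in m; "grip_force": force on a finger pad.
Only numpy, scipy, OpenCV 4.12 (cv2) and the standard library are available. Lean on these libraries where they do the work, as an engineer would, in place of code of your own. Each camera call takes 0.05 s, during which the arm holds its last target. There are 200 camera calls.

## Working session

There is one attempt and no reset: what is moved stays moved. The work goes in short steps, Python scripts to look and compute and a shell command to move; the robot and the scene stay as the last step left them, time stands still between calls to the robot, and variables do not carry over. Pictures are saved under pics/ and viewed, at most 10 in all, crops included, and the job is handed in when it is done.

```bash
mkdir -p pics; python3 - <<'E'
from cell import status, viewer, manip
import cv2,json,numpy as np
for n in("side","top"):
    c=viewer.camera(n); cv2.imwrite(f"pics/{n}0.png",c["pixels"][:,:,::-1]); print(n,np.round(c["camera_matrix"],1).tolist(),np.round(c["R"],3).tolist(),np.round(c["t"],3).tolist())
print(manip.nose_length); print(status.state())
E
```

```text
side [[376.9, 0.0, 317.3], [0.0, 376.9, 197.2], [0.0, 0.0, 1.0]] [[-0.996, -0.087, -0.009], [-0.057, 0.724, -0.688], [0.066, -0.685, -0.726]] [0.568, 0.016, 0.961]
top [[500.4, 0.0, 320.0], [0.0, 500.4, 202.1], [0.0, 0.0, 1.0]] [[-0.016, -1.0, -0.024], [-0.987, 0.02, -0.162], [0.163, 0.021, -0.986]] [0.168, 0.562, 1.463]
0.025
{'time_s': 0.1, 'q': array([ 1.24238487,  0.43516747,  0.02500661,  1.57398672, -0.01159063,
        1.13399777, -0.07508301]), 'joint_velocities': array([-9.59383515e-04, -6.73394625e-04, -1.47964191e-03, -2.85646333e-03,
        3.11684307e-04, -2.03447562e-03, -4.21794164e-05]), 'joint_torque': array([ 2.31230253e-03, -6.69129038e+01,  9.87645350e-01, -3.15147078e+01,
       -6.05165865e-02,  3.73618829e-02, -1.76127725e-05]), 'position': array([ 0.13977428, -0.60874635,  0.25102251]), 'tcp_rot': array([-3.12023211e+00, -3.53673170e-01,  4.84967562e-04]), 'ft_force': array([ 0.88455615,  0.72327153, -0.35814834]), 'moment': array([0.01314965, 0.00488161, 0.00740219]), 'grip_force': 0.0, 'opening': 0.0918281092649304}
```

View pics/side0.png

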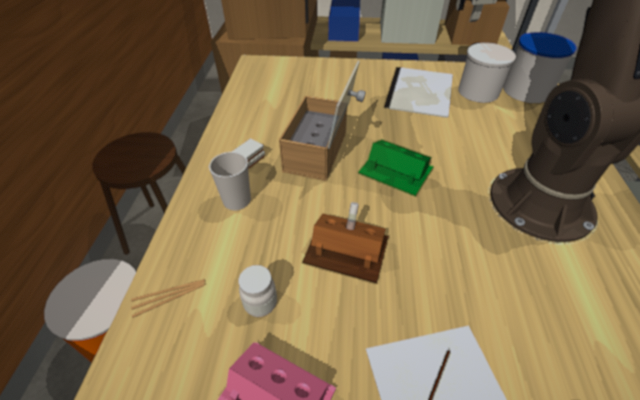

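View pics/top0.png

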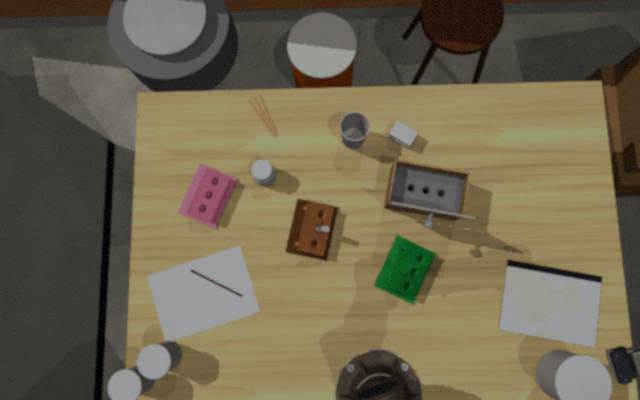

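The three stand-shaped objects are brown (top 313,229; side 347,243), green (top 405,268) and pink (top 208,196). Brown is the one meant: it is wooden, on a dark base, and holds the vial with the white cap. Next I'll confirm it in enlarged crops.

```bash
python3 - <<'E'
import cv2,numpy as np
def crop(f,x,y,w,h,s):
    im=cv2.resize(cv2.imread(f)[y:y+h,x:x+w],None,fx=s,fy=s,interpolation=cv2.INTER_CUBIC)
    for k in range(0,w,10):
        L=9 if (x+k)%50 else 18
        cv2.line(im,(k*s,0),(k*s,L),(0,255,255),1)
        if (x+k)%20==0: cv2.putText(im,str(x+k),(k*s+1,18),0,.35,(255,255,255),1)
    for k in range(0,h,10):
        cv2.line(im,(0,k*s),(9,k*s),(0,255,255),1)
        if (y+k)%20==0: cv2.putText(im,str(y+k),(10,k*s+4),0,.35,(255,255,255),1)
    return im
# stand: top 280..360x190..270 ; side 300..400x190..290
a=np.hstack([crop("pics/top0.png",280,190,80,80,5),crop("pics/side0.png",300,200,80,80,5)]); cv2.imwrite("pics/stand.png",a)
a=np.hstack([crop("pics/top0.png",380,150,100,100,4),crop("pics/side0.png",270,60,100,120,4)[:400]]); 
a=np.vstack([a,]);cv2.imwrite("pics/case.png",a)
E
```

```text
(no output)
```

View pics/stand.png

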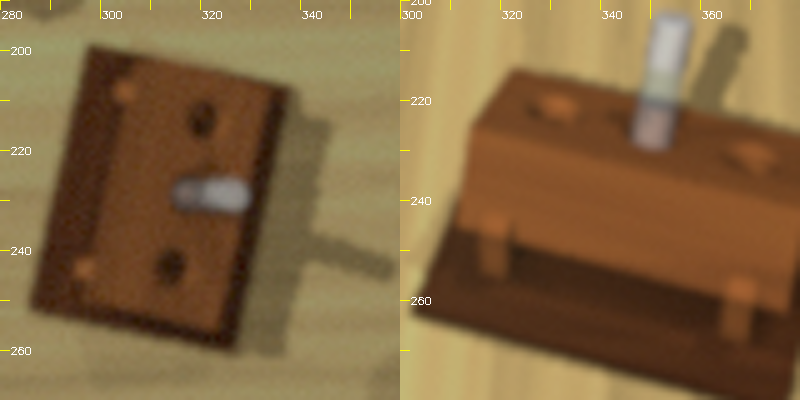

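View pics/case.png

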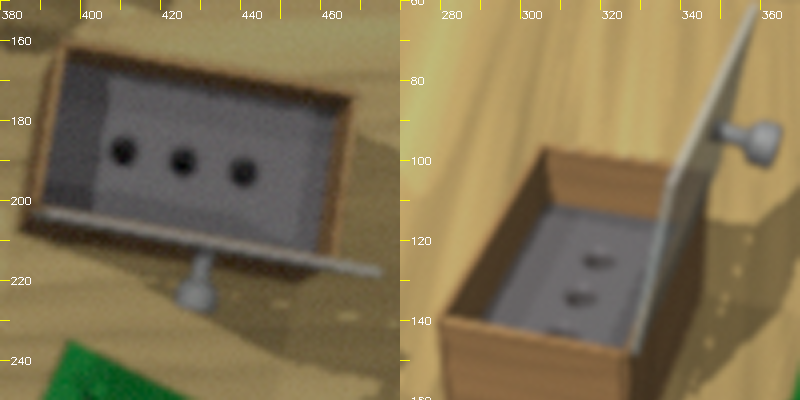

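The crops confirm the brown stand holds the white-capped vial. In the top view its cap end is at about (329,229), leaning right (world -y), and the other holes are at (320,214) and (314,243). The case wells are at top (410.5,187.5), (426,190), (440.5,193), and the lid stands open towards the robot with its knob at (428,225).

```bash
cat > fit.py <<'E'
from cell import viewer
import numpy as np
from scipy.optimize import least_squares as LS
C={n:viewer.camera(n) for n in("side","top")}
def proj(n,X):
    c=C[n]; p=c["camera_matrix"]@(c["R"]@X+c["t"]); return p[:2]/p[2]
def rz(a,v): return np.array([np.cos(a)*v[0]-np.sin(a)*v[1],np.sin(a)*v[0]+np.cos(a)*v[1],v[2]])
def fit(x0,pts):
    f=lambda p:np.concatenate([proj(n,np.array([p[0],p[1],0])+rz(p[2],X(p)))-uv for n,uv,X in pts])
    r=LS(f,x0,loss='soft_l1'); return r.x,r.fun.reshape(-1,2)
K=lambda *v:(lambda p:np.array(v))
s,c=np.sin(np.radians(25)),np.cos(np.radians(25))
# stand: origin of fit = hole mouth xy, p[3]=mouth z
H=lambda y:(lambda p:np.array([0,y,p[3]])); V=lambda p:np.array([-s*.055,0,p[3]+c*.055])
st=[("top",(320,214),H(-.045)),("top",(314,243),H(.045)),("side",(330,221),H(-.045)),("side",(368.5,231),H(.045)),
 ("side",(354,204.5),V),("top",(328.5,229),V)]
def knob(p):
    t=p[3]; return np.array([.065-.1*np.cos(t)+.035*np.sin(t),0,.113+.1*np.sin(t)+.035*np.cos(t)])
ca=[("top",(410.5,187.5),K(0,-.045,.065)),("top",(426,190),K(0,0,.065)),("top",(440.5,193),K(0,.045,.065)),
("side",(319.5,125),K(0,.045,.065)),("side",(315,134.5),K(0,0,.065)),("side",(310,143),K(0,-.045,.065)),
("top",(396,161),K(-.065,-.11,.113)),("top",(468,174),K(-.065,.11,.113)),
("side",(280,140),K(-.065,-.11,.113)),("side",(306,97),K(-.065,.11,.113)),("side",(328,147),K(.065,-.11,.113)),
("side",(363,96),knob),("top",(428.5,225.5),knob)]
# stand y along world: side-left hole is world +x => stand -y = +x ; stand x = +Y => yaw ~ +90deg
if __name__=="__main__":
    for x0,P in(([.45,.18,1.5,.06],st),([.55,-.1,3.1,1.7],ca)):
        x,r=fit(x0,P); print(np.round(x,4)); print(np.round(r,1).tolist())
E
python3 fit.py
```

```text
[0.4838 0.1644 1.3202 0.0621]
[[1.5, -0.4], [0.5, 0.0], [0.3, 0.3], [0.9, 0.6], [-0.2, -0.6], [-3.1, -0.8]]
[ 0.5887 -0.1591  2.945   1.7977]
[[0.5, 1.0], [-0.0, 1.1], [0.5, 0.7], [0.5, 0.1], [0.6, -0.3], [0.9, 0.9], [-1.2, -1.0], [2.1, -1.1], [-1.0, 0.1], [-1.2, -1.5], [-0.1, 1.9], [-1.2, 1.5], [0.3, 0.2]]
```

```bash
cat > fit2.py <<'E'
from fit import *
import cv2
def cen(n,uv,r=5):
    g=cv2.cvtColor(C[n]["pixels"],cv2.COLOR_RGB2GRAY).astype(float); u,v=map(round,uv)
    w=g[v-r:v+r+1,u-r:u+r+1]; m=np.clip(np.percentile(w,60)*.85-w,0,None); Y,X=np.mgrid[v-r:v+r+1,u-r:u+r+1]
    return (m*X).sum()/m.sum(),(m*Y).sum()/m.sum()
S=lambda p:(p[0]-.4,p[1]-.4)
st=[(n,S(uv),X) for n,uv,X in st]; st[5]=("top",(326.6,228.6),V)
ca=[(n,cen(n,uv) if (i<3 ) else S(uv),X) for i,(n,uv,X) in enumerate(ca)]
print(np.round([x[1] for x in ca[:3]],1).tolist())
for x0,P in(([.45,.18,1.5,.06],st),([.55,-.1,3.1,1.7],ca)):
    x,r=fit(x0,P); print(np.round(x,4)); print(np.round(r,1).tolist())
x,r=fit([.55,-.1,3.1,1.7],ca[:6]); print("wells only",np.round(x,4),np.round(r,1).tolist())
E
python3 fit2.py
cat > go.py <<'E'
# python3 go.py x y z  yaw tilt  : travel(cm), rot for target GRASP point; tool y = world dir (yaw-rotated -y), tilt about tool x
import sys,numpy as np
from scipy.spatial.transform import Rotation as R
from cell import status
s=status.state()
def Rt(yaw,tilt): # tool x at heading yaw, z down, then tilt about tool x
    return R.from_euler('z',yaw)*R.from_euler('x',np.pi)*R.from_euler('x',tilt)
a=[float(v) for v in sys.argv[1:]]
p=np.array(s["position"]); Rc=R.from_rotvec(s["tcp_rot"])
print("t",round(s["time_s"],2),"grasp",np.round(p+Rc.apply([0,0,.006]),4),"x",np.round(Rc.apply([1,0,0]),3),"z",np.round(Rc.apply([0,0,1]),3),"F",np.round(s["ft_force"],1),"op",round(s["opening"],4),"grip",round(s["grip_force"],1))
if len(a)==5:
    T=Rt(a[3],a[4]); d=T.apply([0,0,-.006])+a[:3]-p
    rv=(Rc.inv()*T).as_rotvec(); print("travel cm",np.round(Rc.inv().apply(d)*100,2).tolist(),"rot",np.round(rv,3).tolist())
E
python3 go.py
```

```text
[[410.3, 187.5], [425.3, 190.2], [440.4, 192.9]]
[0.4847 0.1657 1.3208 0.0649]
[[1.5, -0.4], [0.4, 0.0], [0.2, 0.3], [1.0, 0.6], [-0.2, -0.7], [-1.7, -0.9]]
[ 0.5895 -0.1588  2.9428  1.7957]
[[0.5, 0.7], [0.6, 0.6], [0.5, 0.6], [0.6, 0.5], [0.7, 0.2], [1.0, 1.3], [-0.9, -0.9], [2.5, -0.9], [-1.0, 0.5], [-1.0, -1.1], [-0.2, 2.3], [-1.2, 2.0], [0.5, 0.2]]
wells only [ 0.5916 -0.1583  2.9353  1.7   ] [[0.4, -0.1], [0.4, -0.1], [0.3, 0.0], [0.0, 0.6], [-0.1, 0.2], [0.1, 1.4]]
t 0.3 grasp [ 0.1399 -0.609   0.2455] x [ 0.975  0.224 -0.   ] z [-0.     0.001 -1.   ] F [ 0.2  0.3 -0.7] op 0.0915 grip 0.0
```

```bash
python3 go.py 0.46 0.08 0.28 -0.25 0; python3 go.py .34 -.25 .30 -.25 0
```

```text
t 0.3 grasp [ 0.1399 -0.609   0.2455] x [ 0.975  0.224 -0.   ] z [-0.     0.001 -1.   ] F [ 0.2  0.3 -0.7] op 0.0915 grip 0.0
travel cm [46.62, -59.99, -3.42] rot [-0.001, 0.0, 0.476]
t 0.3 grasp [ 0.1399 -0.609   0.2455] x [ 0.975  0.224 -0.   ] z [-0.     0.001 -1.   ] F [ 0.2  0.3 -0.7] op 0.0915 grip 0.0
travel cm [27.54, -30.51, -5.44] rot [-0.001, 0.0, 0.476]
```

```bash
Z='"delta_rot":[[0,0,0],[0,0,0],[0,0,0],[0,0,0],[0,0,0]]'
python3 -m inch '{"travel":[[2.6,-2.9,-0.6],[5.2,-5.8,-1.2],[7.8,-8.7,-1.8],[10.4,-11.6,-2.4],[13,-14.5,-3]],"delta_rot":[[0,0,0],[0,0,0],[0,0,0],[0,0,0],[0,0,0]]}' 9 20
python3 -m inch '{"travel":[[2.6,-2.9,-0.6],[5.2,-5.8,-1.2],[7.8,-8.7,-1.8],[10.4,-11.6,-2.4],[13,-14.5,-2.5]],"delta_rot":[[0,0,0.1],[0,0,0.2],[0,0,0.3],[0,0,0.4],[0,0,0.476]]}'
python3 go.py 0.46 0.08 0.28 -0.25 0.45; python3 go.py 0.469 0.107 0.194 -0.25 0.45
```

```text
time_s: 0.72
position: [0.2347, -0.437, 0.282]
tcp_rot: [3.121, 0.353, 0.0]
ft_force: [0.3, 0.3, 0.1]
opening: 0.0899
grip_force: 0.0
time_s: 1.13
position: [0.3291, -0.267, 0.3079]
tcp_rot: [3.115, -0.401, 0.003]
ft_force: [1.2, -0.2, 0.9]
opening: 0.0903
grip_force: 0.0
t 1.13 grasp [ 0.3291 -0.267   0.3019] x [ 0.967 -0.253  0.002] z [ 0.002 -0.002 -1.   ] F [ 1.2 -0.2  0.9] op 0.0903 grip 0.0
travel cm [3.88, -36.63, 2.21] rot [0.451, -0.003, -0.005]
t 1.13 grasp [ 0.3291 -0.267   0.3019] x [ 0.967 -0.253  0.002] z [ 0.002 -0.002 -1.   ] F [ 1.2 -0.2  0.9] op 0.0903 grip 0.0
travel cm [4.05, -39.48, 10.81] rot [0.451, -0.003, -0.005]
```

```bash

python3 -m inch '{"travel":[[0.4,-3.7,0.2],[0.8,-7.4,0.4],[1.2,-11.1,0.6],[1.6,-14.8,0.8],[2,-18.5,1]],"delta_rot":[[0,0,0],[0,0,0],[0,0,0],[0,0,0],[0,0,0]]}' 7
python3 -m inch '{"travel":[[0.4,-3.6,0.2],[0.8,-7.2,0.4],[1.2,-10.8,0.6],[1.6,-14.4,0.8],[1.9,-18,1]],"delta_rot":[[0.09,0,0],[0.18,0,0],[0.27,0,0],[0.36,0,0],[0.45,0,0]]}'
python3 -m inch '{"travel":[[0,0,0]],"delta_rot":[[0,0,0]]}'
python3 go.py 0.469 0.107 0.194 -0.25 0.45;python3 go.py 0.480 0.1477 0.1035 -0.25 0.45
python3 - <<'E'
from cell import viewer
import cv2,numpy as np
a=viewer.camera("top")["pixels"][140:280,240:380,::-1];b=viewer.camera("side")["pixels"][120:260,280,None] if 0 else viewer.camera("side")["pixels"][130:270,290:430,::-1]
cv2.imwrite("pics/pre.png",cv2.resize(np.hstack([a,b]),None,fx=2.8,fy=2.8,interpolation=2))
E
```

```text
time_s: 1.55
position: [0.3938, -0.0922, 0.2969]
tcp_rot: [3.117, -0.392, 0.001]
ft_force: [1.1, -0.6, -0.4]
opening: 0.0703
grip_force: 0.0
time_s: 1.97
position: [0.4576, 0.077, 0.2873]
tcp_rot: [-2.669, 0.336, -0.08]
ft_force: [0.5, 0.9, -0.2]
opening: 0.0699
grip_force: 0.0
time_s: 2.05
position: [0.4568, 0.0794, 0.2862]
tcp_rot: [-2.666, 0.333, -0.075]
ft_force: [-1.7, 0.1, 0.3]
opening: 0.0703
grip_force: 0.0
t 2.05 grasp [0.4574 0.082  0.2808] x [ 0.969 -0.246 -0.002] z [ 0.107  0.428 -0.898] F [-1.7  0.1  0.3] op 0.0703 grip 0.0
travel cm [0.53, 1.39, 8.98] rot [-0.007, 0.003, 0.001]
t 2.05 grasp [0.4574 0.082  0.2808] x [ 0.969 -0.246 -0.002] z [ 0.107  0.428 -0.898] F [-1.7  0.1  0.3] op 0.0703 grip 0.0
travel cm [0.61, 1.59, 18.96] rot [-0.007, 0.003, 0.001]
```

View pics/pre.png

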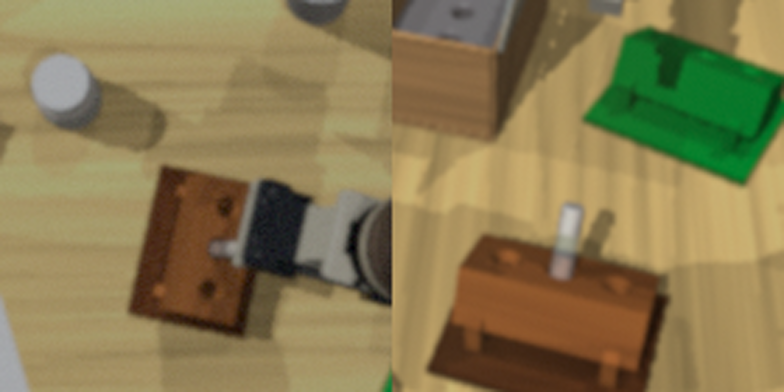

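The tool lines up over the vial: in the left crop the vial is at (220,248), just at the fingers. The side crop shows the vial at (567,240), clear of the tool. I'll advance along its axis, then check again.

```bash

python3 -m inch '{"travel":[[0.2,0.5,3.2],[0.4,1,6.4],[0.6,1.5,9.5],[0.6,1.55,13],[0.6,1.6,13.5]],"delta_rot":[[0,0,0],[0,0,0],[0,0,0],[0,0,0],[0,0,0]]}' 7
python3 -m inch '{"travel":[[0,0,0]],"delta_rot":[[0,0,0]]}'
python3 go.py 0.480 0.1477 0.1035 -0.25 0.45
python3 - <<'E'
from cell import viewer
import cv2,numpy as np
a=viewer.camera("top")["pixels"][180:280,270:370,::-1];b=viewer.camera("side")["pixels"][160:260,300:400,::-1]
cv2.imwrite("pics/pre2.png",cv2.resize(np.hstack([a,b]),None,fx=4,fy=4,interpolation=2))
E
```

```text
time_s: 2.57
position: [0.4714, 0.1178, 0.1546]
tcp_rot: [-2.674, 0.336, -0.07]
ft_force: [-1.2, -0.2, 0.1]
opening: 0.0698
grip_force: 0.0
time_s: 2.65
position: [0.4722, 0.1172, 0.157]
tcp_rot: [-2.674, 0.335, -0.072]
ft_force: [1.1, -0.9, 0.5]
opening: 0.0702
grip_force: 0.0
t 2.65 grasp [0.4728 0.1197 0.1516] x [ 0.969 -0.246 -0.003] z [ 0.104  0.422 -0.901] F [ 1.1 -0.9  0.5] op 0.0702 grip 0.0
travel cm [0.02, -0.51, 5.59] rot [0.001, 0.004, -0.0]
```

View pics/pre2.png

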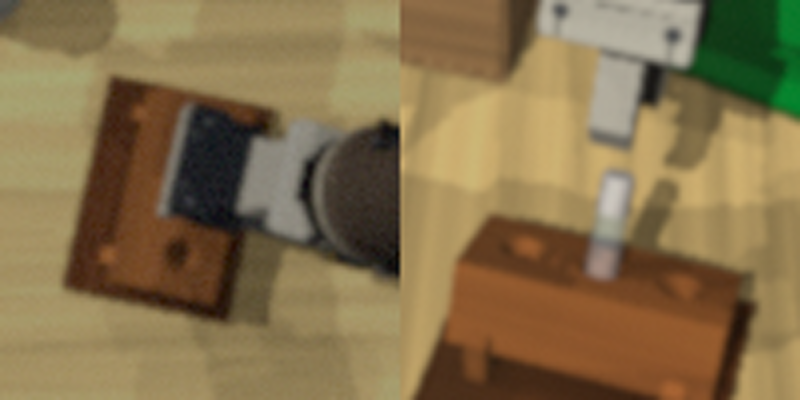

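In the side crop the finger (610,130) lines up with the cap (615,175). I'll advance and close.

```bash

python3 -m inch '{"travel":[[0,-0.4,1.2],[0,-0.4,2.4],[0,-0.4,3.6],[0,-0.4,4.8],[0,-0.4,5.4]],"delta_rot":[[0,0,0],[0,0,0],[0,0,0],[0,0,0],[0,0,0]]}' 7
python3 -m inch '{"travel":[[0,0,0],[0,0,0],[0,0,0],[0,0,0],[0,0,0]],"delta_rot":[[0,0,0],[0,0,0],[0,0,0],[0,0,0],[0,0,0]]}' 0 15
python3 -m inch '{"travel":[[0,0,0],[0,0,0],[0,0,0]],"delta_rot":[[0,0,0],[0,0,0],[0,0,0]]}'
python3 go.py 0.480 0.1477 0.1035 -0.25 0.45
```

```text
time_s: 3.17
position: [0.4813, 0.1428, 0.1123]
tcp_rot: [-2.673, 0.337, -0.081]
ft_force: [0.1, -0.4, 0.5]
opening: 0.0701
grip_force: 0.0
time_s: 3.58
position: [0.4805, 0.143, 0.1119]
tcp_rot: [-2.673, 0.337, -0.079]
ft_force: [0.3, -0.1, -0.5]
opening: 0.0412
grip_force: 0.0
time_s: 3.83
position: [0.4801, 0.1433, 0.1114]
tcp_rot: [-2.673, 0.336, -0.077]
ft_force: [-0.1, 0.1, 0.1]
opening: 0.021
grip_force: 0.1
t 3.83 grasp [0.4807 0.1458 0.106 ] x [ 0.969 -0.248  0.   ] z [ 0.108  0.421 -0.9  ] F [-0.1  0.1  0.1] op 0.021 grip 0.1
travel cm [-0.12, -0.04, 0.29] rot [0.0, -0.0, -0.0]
```

```bash

python3 -m inch '{"travel":[[0,0,0],[0,0,0],[0,0,0],[0,0,0],[0,0,0]],"delta_rot":[[0,0,0],[0,0,0],[0,0,0],[0,0,0],[0,0,0]]}' 0 25
python3 -m inch '{"travel":[[0,0,-0.4],[0,0,-1],[0,0,-1.8],[0,0,-2.8],[0,0,-3.8]],"delta_rot":[[0,0,0],[0,0,0],[0,0,0],[0,0,0],[0,0,0]]}'
python3 -m inch '{"travel":[[0,0,-2],[0,0,-4],[0,0,-6],[0,0,-8],[0,0,-9]],"delta_rot":[[0,0,0],[0,0,0],[0,0,0],[0,0,0],[0,0,0]]}'
python3 go.py 0.591 -0.158 0.30 -0.205 0
python3 - <<'E'
from cell import viewer
import cv2,numpy as np
a=viewer.camera("top")["pixels"][180:280,270:370,::-1];b=viewer.camera("side")["pixels"][130:230,300:400,::-1]
cv2.imwrite("pics/lift.png",cv2.resize(np.hstack([a,b]),None,fx=4,fy=4,interpolation=2))
E
```

```text
time_s: 4.25
position: [0.4801, 0.1433, 0.1113]
tcp_rot: [-2.673, 0.336, -0.077]
ft_force: [-0.4, -1.4, 2.0]
opening: 0.0171
grip_force: 25.0
time_s: 4.67
position: [0.4758, 0.127, 0.1464]
tcp_rot: [-2.673, 0.336, -0.077]
ft_force: [-0.2, -0.3, -0.8]
opening: 0.0168
grip_force: 25.0
time_s: 5.08
position: [0.4667, 0.0882, 0.2291]
tcp_rot: [-2.674, 0.337, -0.081]
ft_force: [-0.0, 0.5, -0.7]
opening: 0.017
grip_force: 25.0
t 5.08 grasp [0.4674 0.0908 0.2237] x [ 0.969 -0.249  0.003] z [ 0.111  0.42  -0.901] F [-0.   0.5 -0.7] op 0.017 grip 25.0
travel cm [18.18, 15.38, -15.9] rot [-0.45, -0.013, -0.045]
```

View pics/lift.png

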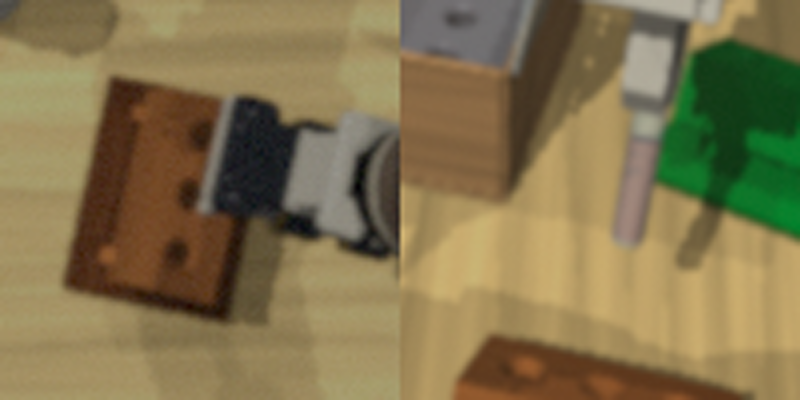

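The vial is held straight in the fingers (side crop: cap 650,110, bottom 625,240) and its stand hole is empty. Next I'll set it upright and go round past the lid.

```bash
python3 go.py 0.585 0.03 0.28 -0.205 0
```

```text
t 5.18 grasp [0.4679 0.0909 0.2232] x [ 0.968 -0.249  0.004] z [ 0.112  0.42  -0.901] F [-0.8 -0.  -0.7] op 0.017 grip 25.0
travel cm [12.88, -0.03, -6.31] rot [-0.45, -0.014, -0.045]
```

```bash

python3 -m inch '{"travel":[[2.6,0,-1.3],[5.2,0,-2.6],[7.8,0,-3.9],[10.4,0,-5.2],[12.9,0,-6.3]],"delta_rot":[[-0.09,0,-0.01],[-0.18,0,-0.02],[-0.27,0,-0.03],[-0.36,-0.01,-0.04],[-0.45,-0.01,-0.045]]}'
python3 -m inch '{"travel":[[0,0,0],[0,0,0]],"delta_rot":[[0,0,0],[0,0,0]]}'
python3 go.py 0.600 -0.114 0.24 -0.205 0
```

```text
time_s: 5.6
position: [0.5859, 0.0301, 0.2843]
tcp_rot: [3.12, -0.321, 0.002]
ft_force: [0.2, -0.4, -0.2]
opening: 0.0166
grip_force: 25.0
time_s: 5.77
position: [0.5851, 0.0329, 0.2825]
tcp_rot: [-3.125, 0.316, 0.001]
ft_force: [0.4, -0.5, -1.6]
opening: 0.0166
grip_force: 25.0
t 5.77 grasp [0.5851 0.0329 0.2765] x [ 0.98  -0.2   -0.001] z [-0.     0.001 -1.   ] F [ 0.4 -0.5 -1.6] op 0.0166 grip 25.0
travel cm [4.4, 14.1, 3.64] rot [-0.001, 0.001, 0.003]
```

```bash

python3 -m inch '{"travel":[[1.1,3.5,0.9],[2.2,7,1.8],[3.3,10.5,2.8],[4.4,14.1,3.6],[4.4,14.1,3.6]],"delta_rot":[[0,0,0],[0,0,0],[0,0,0],[0,0,0],[0,0,0]]}'
python3 -m inch '{"travel":[[0,0,0],[0,0,0]],"delta_rot":[[0,0,0],[0,0,0]]}'
python3 go.py 0.600 -0.114 0.165 -0.205 0
python3 - <<'E'
from cell import viewer
import cv2,numpy as np
a=viewer.camera("top")["pixels"][120:270,350:500,::-1];b=viewer.camera("side")["pixels"][30:180,250:400,::-1]
cv2.imwrite("pics/over.png",cv2.resize(np.hstack([a,b]),None,fx=2.6,fy=2.6,interpolation=2))
E
```

```text
time_s: 6.18
position: [0.5959, -0.1264, 0.2441]
tcp_rot: [3.119, -0.338, -0.007]
ft_force: [-0.7, -2.2, -0.6]
opening: 0.017
grip_force: 25.0
time_s: 6.35
position: [0.5977, -0.1158, 0.2466]
tcp_rot: [-3.124, 0.322, 0.002]
ft_force: [0.1, 1.2, -0.9]
opening: 0.0168
grip_force: 25.0
t 6.35 grasp [ 0.5977 -0.1158  0.2406] x [ 0.979 -0.204 -0.002] z [-0.001  0.002 -1.   ] F [ 0.1  1.2 -0.9] op 0.0168 grip 25.0
travel cm [0.2, -0.21, 7.56] rot [-0.001, 0.002, -0.0]
```

View pics/over.png

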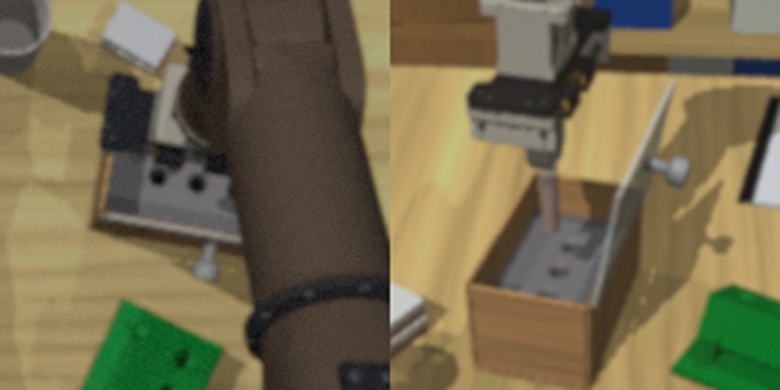

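```bash
python3 - <<'E'
from fit import *
for z in (.14,.15,.24): print(z,proj("side",np.array([.5977,-.1158,z])),proj("top",np.array([.5977,-.1158,z])))
E
```

```text
0.14 [310.28517871 120.83236695] [415.36542364 183.41727997]
0.15 [310.19958934 117.59210529] [415.94664314 182.71049658]
0.24 [309.36754977  86.09256672] [421.5683443  175.87430981]
```

```bash

python3 -m inch '{"travel":[[0.2,-0.15,1.2],[0.2,-0.15,2.6],[0.2,-0.15,4.2],[0.2,-0.15,5.8],[0.2,-0.15,7]],"delta_rot":[[0,0,0],[0,0,0],[0,0,0],[0,0,0],[0,0,0]]}'
python3 -m inch '{"travel":[[0,0,0],[0,0,0]],"delta_rot":[[0,0,0],[0,0,0]]}'
python3 go.py 0.600 -0.114 0.157 -0.205 0
python3 -m inch '{"travel":[[0,0,0.3],[0,0,0.6],[0,0,0.9],[0,0,1.2],[0,0,1.2]],"delta_rot":[[0,0,0],[0,0,0],[0,0,0],[0,0,0],[0,0,0]]}'
python3 go.py 0.600 -0.114 0.157 -0.205 0
```

```text
time_s: 6.97
position: [0.6007, -0.1142, 0.1753]
tcp_rot: [-3.125, 0.319, 0.002]
ft_force: [-0.3, 0.4, -1.6]
opening: 0.0168
grip_force: 25.0
time_s: 7.13
position: [0.6009, -0.1146, 0.1766]
tcp_rot: [-3.125, 0.32, 0.002]
ft_force: [0.4, -0.3, -1.0]
opening: 0.0164
grip_force: 25.0
t 7.13 grasp [ 0.6009 -0.1146  0.1706] x [ 0.979 -0.202 -0.001] z [-0.001  0.    -1.   ] F [ 0.4 -0.3 -1. ] op 0.0164 grip 25.0
travel cm [-0.1, -0.04, 1.36] rot [0.0, 0.001, 0.001]
time_s: 7.55
position: [0.601, -0.115, 0.1649]
tcp_rot: [3.125, -0.321, -0.0]
ft_force: [0.5, -0.8, -0.7]
opening: 0.0168
grip_force: 25.0
t 7.55 grasp [ 0.601  -0.115   0.1589] x [ 0.979 -0.203 -0.   ] z [-0. -0. -1.] F [ 0.5 -0.8 -0.7] op 0.0168 grip 25.0
travel cm [-0.12, -0.08, 0.19] rot [0.0, 0.0, 0.0]
```

Step down in 2 mm rows towards the well mouth.

```bash
for i in 1; do
python3 -m inch '{"travel":[[0,0,0.2],[0,0,0.4],[0,0,0.6],[0,0,0.8],[0,0,0.8]],"delta_rot":[[0,0,0],[0,0,0],[0,0,0],[0,0,0],[0,0,0]]}'; done; python3 -m inch '{"travel":[[0,0,0.2],[0,0,0.3],[0,0,0.4],[0,0,0.4]],"delta_rot":[[0,0,0],[0,0,0],[0,0,0],[0,0,0]]}'; python3 go.py
```

```text
time_s: 7.97
position: [0.6013, -0.115, 0.157]
tcp_rot: [3.125, -0.321, 0.0]
ft_force: [1.1, -0.7, -1.1]
opening: 0.0165
grip_force: 25.0
time_s: 8.3
position: [0.6013, -0.115, 0.1532]
tcp_rot: [3.125, -0.321, 0.0]
ft_force: [0.6, -0.8, -1.6]
opening: 0.0167
grip_force: 25.0
t 8.3 grasp [ 0.6013 -0.115   0.1472] x [ 0.979 -0.203  0.   ] z [ 0. -0. -1.] F [ 0.6 -0.8 -1.6] op 0.0167 grip 25.0
```

```bash
python3 -m inch '{"travel":[[0,0,0.3],[0,0,0.6],[0,0,0.9],[0,0,1.2],[0,0,1.2]],"delta_rot":[[0,0,0],[0,0,0],[0,0,0],[0,0,0],[0,0,0]]}'; python3 -m inch '{"travel":[[0,0,0.2],[0,0,0.4],[0,0,0.6],[0,0,0.8],[0,0,0.8]],"delta_rot":[[0,0,0],[0,0,0],[0,0,0],[0,0,0],[0,0,0]]}'; python3 go.py
```

```text
time_s: 8.72
position: [0.601, -0.115, 0.1406]
tcp_rot: [3.125, -0.321, -0.001]
ft_force: [2.2, 1.0, -2.2]
opening: 0.0167
grip_force: 25.0
time_s: 9.13
position: [0.6011, -0.1151, 0.1329]
tcp_rot: [3.125, -0.321, -0.0]
ft_force: [2.5, 0.8, -1.8]
opening: 0.0167
grip_force: 25.0
t 9.13 grasp [ 0.6011 -0.1151  0.1269] x [ 0.979 -0.203 -0.   ] z [-0. -0. -1.] F [ 2.5  0.8 -1.8] op 0.0167 grip 25.0
```

```bash
python3 -m inch '{"travel":[[0.05,0,0.1],[0.05,0,0.2],[0.05,0,0.3],[0.05,0,0.4],[0.05,0,0.5]],"delta_rot":[[0,0,0],[0,0,0],[0,0,0],[0,0,0],[0,0,0]]}'; python3 -m inch '{"travel":[[0,0,0.1],[0,0,0.2],[0,0,0.3],[0,0,0.4],[0,0,0.4]],"delta_rot":[[0,0,0],[0,0,0],[0,0,0],[0,0,0],[0,0,0]]}'; python3 go.py
```

```text
time_s: 9.55
position: [0.6035, -0.1156, 0.131]
tcp_rot: [3.124, -0.321, 0.007]
ft_force: [-3.1, -0.1, 26.0]
opening: 0.017
grip_force: 25.0
time_s: 9.97
position: [0.6062, -0.1162, 0.1295]
tcp_rot: [3.124, -0.322, 0.018]
ft_force: [0.2, -1.2, 32.0]
opening: 0.017
grip_force: 25.0
t 9.97 grasp [ 0.6063 -0.1162  0.1235] x [ 0.979 -0.204  0.011] z [ 0.011 -0.002 -1.   ] F [ 0.2 -1.2 32. ] op 0.017 grip 25.0
```

Well C bottoms out at about 34 mm (26–32 N with the grasp point at z 0.125), so it holds a plug. I'll lift out and try the middle well.

```bash
python3 -m inch '{"travel":[[-0.05,0,-0.6],[-0.05,0,-1.4],[-0.05,0,-2.6],[-0.05,0,-3.8],[-0.05,0,-5]],"delta_rot":[[0,0,0],[0,0,0],[0,0,0],[0,0,0],[0,0,0]]}'; 
python3 -m inch '{"travel":[[0,0,0],[0,0,0],[0,0,0]],"delta_rot":[[0,0,0],[0,0,0],[0,0,0]]}';python3 go.py .5925 -.159 .168 -.205 0
```

```text
time_s: 10.38
position: [0.6006, -0.115, 0.1752]
tcp_rot: [3.125, -0.321, -0.002]
ft_force: [0.3, -1.2, -1.0]
opening: 0.0173
grip_force: 25.0
time_s: 10.63
position: [0.6006, -0.1151, 0.1739]
tcp_rot: [3.125, -0.321, -0.001]
ft_force: [-1.0, 0.0, -0.7]
opening: 0.0169
grip_force: 25.0
t 10.63 grasp [ 0.6006 -0.1151  0.1679] x [ 0.979 -0.203 -0.001] z [-0.001 -0.    -1.   ] F [-1.   0.  -0.7] op 0.0169 grip 25.0
travel cm [0.1, 4.47, -0.0] rot [0.0, 0.001, 0.0]
```

```bash
python3 -m inch '{"travel":[[0,1.2,0],[0.1,2.4,0],[0.1,3.6,0],[0.1,4.5,0],[0.1,4.5,0]],"delta_rot":[[0,0,0],[0,0,0],[0,0,0],[0,0,0],[0,0,0]]}'; 
python3 -m inch '{"travel":[[0,0,0],[0,0,0.3],[0,0,0.6],[0,0,0.9],[0,0,1]],"delta_rot":[[0,0,0],[0,0,0],[0,0,0],[0,0,0],[0,0,0]]}';python3 go.py .5925 -.159 .158 -.205 0
python3 -m inch '{"travel":[[0,0,0.2],[0,0,0.4],[0,0,0.6],[0,0,0.8],[0,0,0.8]],"delta_rot":[[0,0,0],[0,0,0],[0,0,0],[0,0,0],[0,0,0]]}'
```

```text
time_s: 11.05
position: [0.592, -0.1635, 0.1739]
tcp_rot: [3.122, -0.328, -0.001]
ft_force: [0.3, -1.0, -0.6]
opening: 0.0167
grip_force: 25.0
time_s: 11.47
position: [0.5928, -0.1586, 0.1636]
tcp_rot: [-3.125, 0.319, 0.001]
ft_force: [-0.5, 0.0, -0.9]
opening: 0.017
grip_force: 25.0
t 11.47 grasp [ 0.5928 -0.1586  0.1576] x [ 0.979 -0.202 -0.001] z [-0.001  0.    -1.   ] F [-0.5  0.  -0.9] op 0.017 grip 25.0
travel cm [-0.03, 0.05, -0.04] rot [-0.0, 0.001, 0.001]
time_s: 11.88
position: [0.593, -0.1593, 0.1559]
tcp_rot: [3.125, -0.321, -0.0]
ft_force: [0.6, -0.0, -0.8]
opening: 0.0167
grip_force: 25.0
```

```bash
python3 -m inch '{"travel":[[0,0,0.3],[0,0,0.6],[0,0,0.9],[0,0,1.2],[0,0,1.2]],"delta_rot":[[0,0,0],[0,0,0],[0,0,0],[0,0,0],[0,0,0]]}'; 
python3 -m inch '{"travel":[[0,0,0.2],[0,0,0.4],[0,0,0.6],[0,0,0.7],[0,0,0.7]],"delta_rot":[[0,0,0],[0,0,0],[0,0,0],[0,0,0],[0,0,0]]}';
python3 -m inch '{"travel":[[0,0,0.1],[0,0,0.2],[0,0,0.3],[0,0,0.4],[0,0,0.5]],"delta_rot":[[0,0,0],[0,0,0],[0,0,0],[0,0,0],[0,0,0]]}';
```

```text
time_s: 12.3
position: [0.5928, -0.1593, 0.1436]
tcp_rot: [3.125, -0.321, -0.001]
ft_force: [0.4, -0.2, -1.3]
opening: 0.017
grip_force: 25.0
time_s: 12.72
position: [0.593, -0.1593, 0.137]
tcp_rot: [3.125, -0.321, -0.0]
ft_force: [0.0, -0.7, -0.7]
opening: 0.0166
grip_force: 25.0
time_s: 13.13
position: [0.5931, -0.1593, 0.1322]
tcp_rot: [3.125, -0.321, 0.001]
ft_force: [0.3, -0.1, 0.4]
opening: 0.0167
grip_force: 25.0
```

```bash

python3 -m inch '{"travel":[[0,0,0.1],[0,0,0.2],[0,0,0.3],[0,0,0.3]],"delta_rot":[[0,0,0],[0,0,0],[0,0,0],[0,0,0]]}';
python3 -m inch '{"travel":[[0,0,0.1],[0,0,0.2],[0,0,0.2]],"delta_rot":[[0,0,0],[0,0,0],[0,0,0]]}';
```

```text
time_s: 13.47
position: [0.5936, -0.1594, 0.13]
tcp_rot: [3.125, -0.321, 0.002]
ft_force: [-1.3, 0.1, 5.8]
opening: 0.0166
grip_force: 25.0
time_s: 13.72
position: [0.5948, -0.1596, 0.1298]
tcp_rot: [3.124, -0.321, 0.007]
ft_force: [-2.2, 0.5, 17.2]
opening: 0.0167
grip_force: 25.0
```

Well B bottoms out at the same depth (17 N at TCP z 0.130), so it is plugged too. The last well is next.

```bash
python3 -m inch '{"travel":[[0,0,-0.6],[0,0,-1.4],[0,0,-2.6],[0,0,-3.8],[0,0,-4.7]],"delta_rot":[[0,0,0],[0,0,0],[0,0,0],[0,0,0],[0,0,0]]}'; 
python3 -m inch '{"travel":[[0,0,0],[0,1.2,0],[0,2.4,0],[0,3.6,0],[0,4.5,0]],"delta_rot":[[0,0,0],[0,0,0],[0,0,0],[0,0,0],[0,0,0]]}'
python3 -m inch '{"travel":[[0,0,0],[0,0,0],[0,0,0.3],[0,0,0.6],[0,0,0.7]],"delta_rot":[[0,0,0],[0,0,0],[0,0,0],[0,0,0],[0,0,0]]}';python3 go.py .5840 -.203 .158 -.205 0
```

```text
time_s: 14.13
position: [0.5933, -0.1593, 0.1761]
tcp_rot: [3.125, -0.321, 0.002]
ft_force: [-0.6, -0.1, -0.5]
opening: 0.0168
grip_force: 25.0
time_s: 14.55
position: [0.5827, -0.2063, 0.1736]
tcp_rot: [3.124, -0.324, -0.002]
ft_force: [0.1, -0.6, -0.4]
opening: 0.0166
grip_force: 25.0
time_s: 14.97
position: [0.5838, -0.2025, 0.1666]
tcp_rot: [-3.125, 0.319, 0.001]
ft_force: [-0.1, 1.0, -0.5]
opening: 0.0167
grip_force: 25.0
t 14.97 grasp [ 0.5838 -0.2025  0.1606] x [ 0.979 -0.202 -0.001] z [-0.  0. -1.] F [-0.1  1.  -0.5] op 0.0167 grip 25.0
travel cm [0.03, 0.05, 0.26] rot [-0.0, 0.001, 0.002]
```

```bash
python3 -m inch '{"travel":[[0,0.05,0.2],[0,0.05,0.4],[0,0.05,0.6],[0,0.05,0.8],[0,0.05,1]],"delta_rot":[[0,0,0],[0,0,0],[0,0,0],[0,0,0],[0,0,0]]}'; 
python3 -m inch '{"travel":[[0,0,0.3],[0,0,0.6],[0,0,0.9],[0,0,1.2],[0,0,1.5]],"delta_rot":[[0,0,0],[0,0,0],[0,0,0],[0,0,0],[0,0,0]]}'
python3 -m inch '{"travel":[[0,0,0.2],[0,0,0.4],[0,0,0.6],[0,0,0.8],[0,0,0.9]],"delta_rot":[[0,0,0],[0,0,0],[0,0,0],[0,0,0],[0,0,0]]}'
python3 -m inch '{"travel":[[0,0,0.15],[0,0,0.3],[0,0,0.45],[0,0,0.6],[0,0,0.6]],"delta_rot":[[0,0,0],[0,0,0],[0,0,0],[0,0,0],[0,0,0]]}'
```

```text
time_s: 15.38
position: [0.5842, -0.2037, 0.1573]
tcp_rot: [3.125, -0.321, 0.002]
ft_force: [0.4, -0.2, -0.2]
opening: 0.0167
grip_force: 25.0
time_s: 15.8
position: [0.584, -0.2038, 0.1421]
tcp_rot: [3.125, -0.321, 0.001]
ft_force: [1.8, 0.1, 1.3]
opening: 0.0163
grip_force: 25.0
time_s: 16.22
position: [0.5839, -0.2038, 0.1331]
tcp_rot: [3.125, -0.321, 0.001]
ft_force: [1.4, 0.4, 0.9]
opening: 0.0167
grip_force: 25.0
time_s: 16.63
position: [0.5837, -0.2038, 0.127]
tcp_rot: [3.125, -0.321, -0.0]
ft_force: [1.8, 0.2, -1.0]
opening: 0.0168
grip_force: 25.0
```

The vial passes the plug level with no resistance, so this well is free. I'll lower it gently; home should be near TCP z 0.107.

```bash
python3 -m inch '{"travel":[[0.03,0,0.3],[0.05,0,0.6],[0.05,0,0.9],[0.05,0,1.2],[0.05,0,1.4]],"delta_rot":[[0,0,0],[0,0,0],[0,0,0],[0,0,0],[0,0,0]]}'; 
python3 -m inch '{"travel":[[0,0,0.1],[0,0,0.2],[0,0,0.3],[0,0,0.4],[0,0,0.5]],"delta_rot":[[0,0,0],[0,0,0],[0,0,0],[0,0,0],[0,0,0]]}'
python3 -m inch '{"travel":[[0,0,0.1],[0,0,0.2],[0,0,0.2]],"delta_rot":[[0,0,0],[0,0,0],[0,0,0]]}'; python3 go.py
```

```text
time_s: 17.05
position: [0.5841, -0.204, 0.1128]
tcp_rot: [3.125, -0.321, -0.0]
ft_force: [1.9, -0.1, 0.5]
opening: 0.0168
grip_force: 25.0
time_s: 17.47
position: [0.5843, -0.204, 0.1083]
tcp_rot: [3.125, -0.321, 0.0]
ft_force: [1.8, 0.2, 0.1]
opening: 0.0166
grip_force: 25.0
time_s: 17.72
position: [0.5842, -0.204, 0.1061]
tcp_rot: [3.125, -0.321, 0.0]
ft_force: [1.6, 0.3, -0.6]
opening: 0.0169
grip_force: 25.0
t 17.72 grasp [ 0.5842 -0.204   0.1001] x [ 0.979 -0.203  0.   ] z [ 0. -0. -1.] F [ 1.6  0.3 -0.6] op 0.0169 grip 25.0
```

```bash
python3 -m inch '{"travel":[[0,0,0.1],[0,0,0.2],[0,0,0.2]],"delta_rot":[[0,0,0],[0,0,0],[0,0,0]]}'; python3 -m inch '{"travel":[[0,0,0.1],[0,0,0.2],[0,0,0.2]],"delta_rot":[[0,0,0],[0,0,0],[0,0,0]]}'
```

```text
time_s: 17.97
position: [0.5852, -0.2042, 0.1058]
tcp_rot: [3.125, -0.321, 0.004]
ft_force: [-1.7, 0.4, 12.3]
opening: 0.0168
grip_force: 25.0
time_s: 18.22
position: [0.5866, -0.2045, 0.1055]
tcp_rot: [3.124, -0.321, 0.009]
ft_force: [-2.2, 1.2, 22.8]
opening: 0.0168
grip_force: 25.0
```

It bottoms out 24 mm deeper than on the plugs, so the vial is home. I'll release the load, open and retreat straight up.

```bash
python3 -m inch '{"travel":[[0,0,-0.15],[0,0,-0.2],[0,0,-0.2]],"delta_rot":[[0,0,0],[0,0,0],[0,0,0]]}'; python3 -m inch '{"travel":[[0,0,0],[0,0,0],[0,0,0],[0,0,0],[0,0,0]],"delta_rot":[[0,0,0],[0,0,0],[0,0,0],[0,0,0],[0,0,0]]}' 4
python3 -m inch '{"travel":[[0,0,-0.5],[0,0,-2],[0,0,-5],[0,0,-9],[0,0,-13]],"delta_rot":[[0,0,0],[0,0,0],[0,0,0],[0,0,0],[0,0,0]]}'
python3 -m inch '{"travel":[[0,0,-4],[0,0,-8],[0,0,-12],[0,0,-14],[0,0,-14]],"delta_rot":[[0,0,0],[0,0,0],[0,0,0],[0,0,0],[0,0,0]]}'
python3 go.py
python3 - <<'E'
from cell import viewer
import cv2,numpy as np
a=viewer.camera("top")["pixels"][120:270,350:500,::-1];b=viewer.camera("side")["pixels"][30:180,250:400,::-1]
cv2.imwrite("pics/placed.png",cv2.resize(np.hstack([a,b]),None,fx=2.6,fy=2.6,interpolation=2))
E
```

```text
time_s: 18.47
position: [0.5854, -0.2043, 0.1057]
tcp_rot: [3.124, -0.321, 0.005]
ft_force: [0.0, -0.2, 8.5]
opening: 0.0166
grip_force: 25.0
time_s: 18.88
position: [0.584, -0.204, 0.104]
tcp_rot: [3.125, -0.321, -0.001]
ft_force: [0.2, 0.3, -0.8]
opening: 0.0395
grip_force: 0.0
time_s: 19.3
position: [0.5835, -0.2037, 0.2354]
tcp_rot: [-3.125, 0.32, 0.003]
ft_force: [1.0, -1.2, 0.6]
opening: 0.0399
grip_force: 0.0
time_s: 19.72
position: [0.5859, -0.204, 0.3808]
tcp_rot: [3.124, -0.32, 0.015]
ft_force: [-0.0, -0.2, 0.4]
opening: 0.0404
grip_force: 0.0
t 19.72 grasp [ 0.586  -0.204   0.3748] x [ 0.979 -0.203  0.01 ] z [ 0.009 -0.003 -1.   ] F [-0.  -0.2  0.4] op 0.0404 grip 0.0
```

View pics/placed.png

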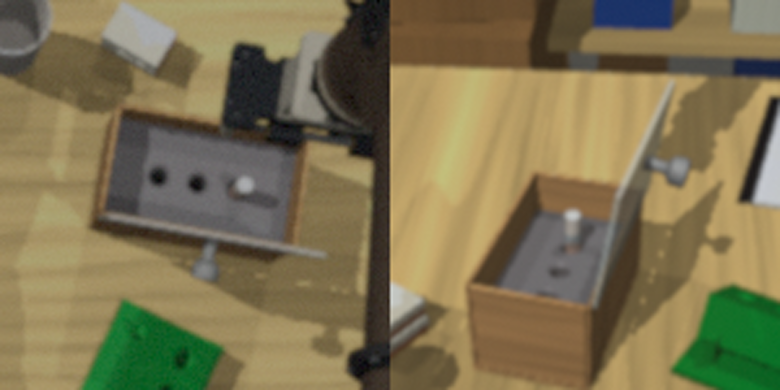

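The vial stands upright and low in the far well: cap at crop (244,185) in the top view and (572,225) in the side view, below the rim. Next is the lid: I'll go round to its outer side, beside the knob, with the fingers closed.

```bash
python3 go.py .472 -.088 .36 -.205 0; python3 - <<'E'
import numpy as np
# commanded tip path in (u,w) rel. hinge for r=.10, then deltas from start clear point, cm (x=u, z=-w)
s=None
for th,o in [(1.796,.045),(1.796,.016),(1.6,.016),(1.4,.015),(1.2,.015),(1.0,.014),(.8,.012),(.6,.011),(.45,.010),(.3,.008),(.15,.007),(0,.006)]:
    d=np.array([np.cos(th),np.sin(th)]);n=np.array([-np.sin(th),np.cos(th)]);P=.1*d+o*n
    print(th,"u,w cm",np.round(P*100,1),"grasp z",round(.113+P[1]+.019,4))
E
```

```text
t 19.82 grasp [ 0.5844 -0.2039  0.3694] x [ 0.979 -0.203  0.002] z [ 0.002 -0.001 -1.   ] F [-0.6 -0.5 -0.3] op 0.0401 grip 0.0
travel cm [-13.36, -9.07, 0.91] rot [0.0, -0.002, 0.0]
1.796 u,w cm [-6.6  8.7] grasp z 0.2194
1.796 u,w cm [-3.8  9.4] grasp z 0.2259
1.6 u,w cm [-1.9  9.9] grasp z 0.2315
1.4 u,w cm [ 0.2 10.1] grasp z 0.2331
1.2 u,w cm [2.2 9.9] grasp z 0.2306
1.0 u,w cm [4.2 9.2] grasp z 0.2237
0.8 u,w cm [6.1 8. ] grasp z 0.2121
0.6 u,w cm [7.6 6.6] grasp z 0.1975
0.45 u,w cm [8.6 5.3] grasp z 0.1845
0.3 u,w cm [9.3 3.7] grasp z 0.1692
0.15 u,w cm [9.8 2.2] grasp z 0.1539
0 u,w cm [10.   0.6] grasp z 0.138
```

```bash
python3 -m inch '{"travel":[[-3.3,-2.3,0.2],[-6.6,-4.5,0.4],[-10,-6.8,0.6],[-13.4,-9.1,0.8],[-13.4,-9.1,0.9]],"delta_rot":[[0,0,0],[0,0,0],[0,0,0],[0,0,0],[0,0,0]]}' 0 10
python3 -m inch '{"travel":[[0,0,0],[0,0,0]],"delta_rot":[[0,0,0],[0,0,0]]}'
python3 go.py .472 -.088 .219 -.205 0
python3 -m inch '{"travel":[[0,0,3.5],[0,0,7],[0,0,10.5],[0,0,13.5],[0,0,13.5]],"delta_rot":[[0,0,0],[0,0,0],[0,0,0],[0,0,0],[0,0,0]]}'
python3 -m inch '{"travel":[[0,0,0]],"delta_rot":[[0,0,0]]}'
python3 go.py .472 -.088 .219 -.205 0
python3 - <<'E'
from cell import viewer
import cv2,numpy as np
a=viewer.camera("top")["pixels"][120:270,350:500,::-1];b=viewer.camera("side")["pixels"][30:180,250:400,::-1]
cv2.imwrite("pics/lid.png",cv2.resize(np.hstack([a,b]),None,fx=2.6,fy=2.6,interpolation=2))
E
```

```text
time_s: 20.23
position: [0.4661, -0.0815, 0.3639]
tcp_rot: [-3.125, 0.31, 0.008]
ft_force: [-0.4, 0.9, 0.4]
opening: 0.0114
grip_force: 0.0
time_s: 20.4
position: [0.4711, -0.088, 0.3646]
tcp_rot: [3.125, -0.321, -0.001]
ft_force: [-0.6, -1.0, 0.5]
opening: 0.0012
grip_force: 0.0
t 20.4 grasp [ 0.4711 -0.0881  0.3586] x [ 0.979 -0.203 -0.001] z [-0.001 -0.001 -1.   ] F [-0.6 -1.   0.5] op 0.0012 grip 0.0
travel cm [0.1, -0.03, 13.96] rot [0.001, 0.001, 0.0]
time_s: 20.82
position: [0.4686, -0.0886, 0.2245]
tcp_rot: [-3.125, 0.323, 0.016]
ft_force: [-0.8, -0.4, -0.9]
opening: 0.0005
grip_force: 0.0
time_s: 20.9
position: [0.4712, -0.0884, 0.2292]
tcp_rot: [-3.125, 0.323, 0.006]
ft_force: [0.7, -0.0, 1.1]
opening: 0.0006
grip_force: 0.0
t 20.9 grasp [ 0.4711 -0.0884  0.2232] x [ 0.979 -0.204 -0.004] z [-0.004  0.001 -1.   ] F [ 0.7 -0.   1.1] op 0.0006 grip 0.0
travel cm [0.08, -0.05, 0.42] rot [0.0, 0.004, -0.001]
```

View pics/lid.png

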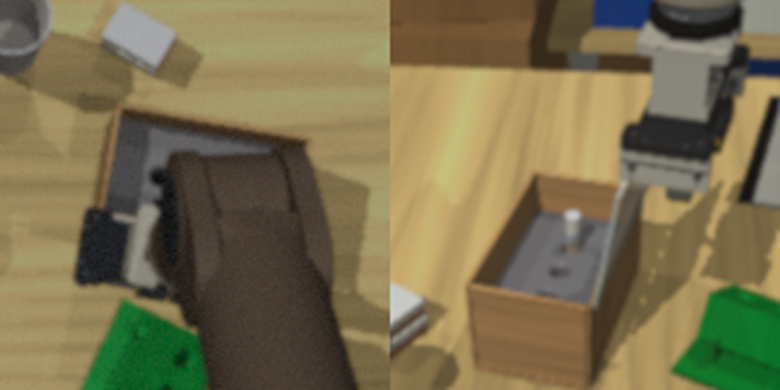

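The fingers (side crop 680,190) are behind the open lid with nothing touching. I'll push the lid along its arc.

```bash
python3 -m inch '{"travel":[[1.5,0,0],[2.8,0,-0.3],[3.4,0,-0.5],[4.1,0,-0.7],[4.8,0,-0.8]],"delta_rot":[[0,0,0],[0,0,0],[0,0,0],[0,0,0],[0,0,0]]}'
python3 -m inch '{"travel":[[0.7,0,-0.1],[1.4,0,-0.2],[2.1,0,-0.2],[2.8,0,-0.2],[3.5,0,-0.1]],"delta_rot":[[0,0,0],[0,0,0],[0,0,0],[0,0,0],[0,0,0]]}'
python3 go.py
```

```text
time_s: 21.42
position: [0.5191, -0.0975, 0.2395]
tcp_rot: [3.125, -0.321, 0.002]
ft_force: [-1.7, -0.5, -0.4]
opening: 0.0008
grip_force: 0.8
time_s: 21.83
position: [0.5535, -0.1046, 0.2393]
tcp_rot: [3.125, -0.321, 0.001]
ft_force: [-2.7, -0.2, -0.8]
opening: 0.0006
grip_force: 0.8
t 21.83 grasp [ 0.5535 -0.1046  0.2333] x [ 0.979 -0.203  0.   ] z [ 0. -0. -1.] F [-2.7 -0.2 -0.8] op 0.0006 grip 0.8
```

```bash
python3 -m inch '{"travel":[[0.7,0,0.2],[1.4,0,0.4],[2.1,0,0.6],[2.8,0,0.9],[3.6,0,1.4]],"delta_rot":[[0,0,0],[0,0,0],[0,0,0],[0,0,0],[0,0,0]]}'
python3 -m inch '{"travel":[[0.6,0,0.5],[1.2,0,1],[1.7,0,1.5],[2.2,0,2],[2.7,0,2.5]],"delta_rot":[[0,0,0],[0,0,0],[0,0,0],[0,0,0],[0,0,0]]}'
python3 -m inch '{"travel":[[0.4,0,0.5],[0.7,0,1],[1,0,1.5],[1.3,0,2],[1.5,0,2.5]],"delta_rot":[[0,0,0],[0,0,0],[0,0,0],[0,0,0],[0,0,0]]}'
python3 go.py
```

```text
time_s: 22.25
position: [0.589, -0.112, 0.2253]
tcp_rot: [3.125, -0.321, 0.001]
ft_force: [-0.8, 0.7, -0.3]
opening: 0.0007
grip_force: 0.7
time_s: 22.67
position: [0.6149, -0.1174, 0.1997]
tcp_rot: [3.125, -0.321, 0.0]
ft_force: [-1.4, 0.2, 0.7]
opening: 0.0006
grip_force: 0.5
time_s: 23.08
position: [0.6296, -0.1204, 0.1749]
tcp_rot: [3.125, -0.321, 0.001]
ft_force: [-0.3, 0.2, -0.2]
opening: 0.0006
grip_force: 0.4
t 23.08 grasp [ 0.6296 -0.1204  0.1689] x [ 0.979 -0.203  0.001] z [ 0. -0. -1.] F [-0.3  0.2 -0.2] op 0.0006 grip 0.4
```

Low forces and the lid is following. Now straight down until the rim resists; expect grasp z of about 0.138.

```bash
python3 -m inch '{"travel":[[0.1,0,0.5],[0.2,0,1],[0.3,0,1.5],[0.3,0,2],[0.3,0,2.5]],"delta_rot":[[0,0,0],[0,0,0],[0,0,0],[0,0,0],[0,0,0]]}'
python3 -m inch '{"travel":[[0,0,0.15],[0,0,0.3],[0,0,0.4],[0,0,0.5],[0,0,0.5]],"delta_rot":[[0,0,0],[0,0,0],[0,0,0],[0,0,0],[0,0,0]]}'
python3 go.py
```

```text
time_s: 23.5
position: [0.6323, -0.121, 0.1499]
tcp_rot: [3.125, -0.321, 0.001]
ft_force: [0.1, -0.8, 0.7]
opening: 0.0002
grip_force: 0.4
time_s: 23.92
position: [0.6321, -0.121, 0.1453]
tcp_rot: [3.125, -0.321, 0.0]
ft_force: [-0.4, 0.5, 0.0]
opening: 0.0004
grip_force: 0.0
t 23.92 grasp [ 0.6321 -0.121   0.1393] x [ 0.979 -0.203  0.   ] z [ 0. -0. -1.] F [-0.4  0.5  0. ] op 0.0004 grip 0.0
```

```bash
for i in 1 2; do python3 -m inch '{"travel":[[0,0,0.1],[0,0,0.2],[0,0,0.2]],"delta_rot":[[0,0,0],[0,0,0],[0,0,0]]}'; done
```

```text
time_s: 24.17
position: [0.6323, -0.121, 0.1448]
tcp_rot: [3.125, -0.321, 0.002]
ft_force: [-3.9, 0.1, 10.8]
opening: 0.0005
grip_force: 5.5
time_s: 24.42
position: [0.6324, -0.121, 0.1446]
tcp_rot: [3.124, -0.321, 0.003]
ft_force: [-11.7, 0.4, 26.2]
opening: 0.0003
grip_force: 12.9
```

```bash
python3 - <<'E'
from cell import viewer
import cv2,numpy as np
a=viewer.camera("top")["pixels"][120:270,350:500,::-1];b=viewer.camera("side")["pixels"][60:180,270:390,::-1]
b=cv2.resize(b,(390,390),interpolation=2);a=cv2.resize(a,(390,390),interpolation=2)
cv2.imwrite("pics/shut.png",np.hstack([a,b]))
E
```

```text
(no output)
```

View pics/shut.png

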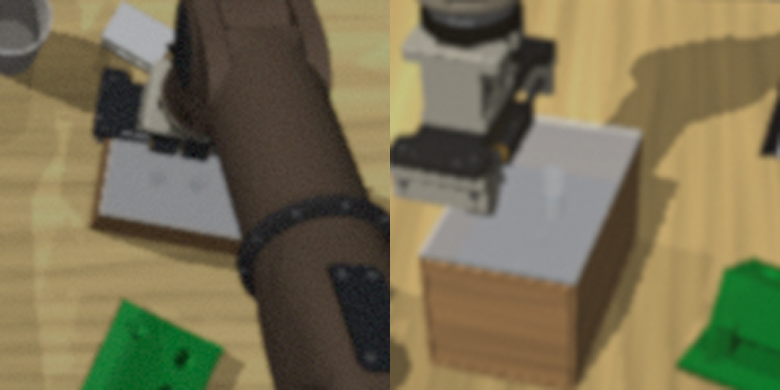

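The lid lies flat on the rim: the fingertips are at z≈0.1195, which matches the rim plus 6 mm, with firm resistance. The vial shows beneath it at (553,190). I'll retreat and hand in.

```bash
python3 -m inch '{"travel":[[0,0,-0.5],[0,0,-2],[0,0,-5],[0,0,-8],[0,0,-11]],"delta_rot":[[0,0,0],[0,0,0],[0,0,0],[0,0,0],[0,0,0]]}'
python3 -m inch '{"travel":[[0,0,0],[0,0,0],[0,0,0]],"delta_rot":[[0,0,0],[0,0,0],[0,0,0]]}'
python3 -c "
from cell import ticket; print(ticket.close_job())"
```

```text
time_s: 24.93
position: [0.6319, -0.1209, 0.2525]
tcp_rot: [3.125, -0.321, -0.0]
ft_force: [2.0, -0.1, 0.8]
opening: 0.0004
grip_force: 0.0
time_s: 25.18
position: [0.6318, -0.121, 0.2509]
tcp_rot: [3.125, -0.321, -0.0]
ft_force: [-0.6, -0.6, -0.3]
opening: 0.0006
grip_force: 0.0
the job is handed in; nothing more can be done
None
```

The job is handed in at about 25 s: the vial is fully home and upright in the free well (the one farthest to the robot's right), the lid is shut flat, and the bystanders were not approached; I viewed 11 pictures, one over the limit of 10.

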